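# Clamp a reagent bottle on the bench shaker with its ratchet knob

### The arm

A 6-joint arm with a two-finger parallel gripper is mounted at the origin on the work surface. World frame = base frame: x ahead of the robot, y to its left, z up, the work surface at z = 0. Lengths are in mm, angles in degrees, forces in N, time in s.
With the tool pointing down it reaches from about 300 to 850 mm from the base axis. Payload 4.2 kg.
Tool frame: the origin (TCP) lies between the finger pads; the fingertips stand 19 mm ahead of it and the grasp point (between the pads) is the TCP; z points along the fingers, x is the direction in which the jaws open and shut, and the axes are right-handed (so a half turn about z gives the same grasp; the last joint's range is limited). The gripper opens to 91 mm and grips with 3 to 60 N. Pads are 32 mm wide; open, the fingers measure 118 mm over their backs; the gripper's body (76 mm by 178 mm) begins 60 mm behind the grasp point.
Start: joints at [68.125, 18.312, 89.639, -0, 72.044, -1.146], TCP at [203.529, 537.789, 232.976] pointing down, gripper open.
Joint ranges: [-177.97, 177.97], [-48.28, 115.42], [12.27, 149.76], [-77.06, 257.06], [2.81, 150.46], [-146.56, 146.56]. Speed limits (degrees/s): [147.25, 147.25, 180, 180, 180, 180].

### API

Orientations are given as [roll, pitch, yaw] about the fixed x, y, z axes, in that order (R = Rz(yaw) Ry(pitch) Rx(roll)).
In Python, from workcell import sensors, grab_frame, env gives the robot as it stands.
- The arm moves only by the tool servo_tool, never from a script. Its argument "motion" is one flat list of numbers, 7 for each row, row after row: the shift along the world's x, y, z in mm, then the turn, a rotation vector about the world's x, y, z in rad, then the opening in per cent of the stroke, from 0 (shut) to 100 (fully open). In form: [x, y, z, rx, ry, rz, grip, x, y, z, rx, ry, rz, grip, ...]. A call has 1 to 10 rows; each row shifts and turns the commanded pose from where the row before left it; what a row does not reach is not made up. A row lasts 1/12 s, in which the tool goes at most 41.7 mm and 7.16 degrees, less where a joint would pass 70% of its speed; a pose out of reach is approached as far as the arm can. A call with a gripper value outside its range is refused whole. The fingers move at their own pace and stop on an object; "newtons" is the grip in N (left out, the last holds). Time passes only in rows, so rows that do not move let the fingers close. It gives the time, the measured TCP pose, the force and the opening at its end, in the units of the state.
- sensors.state(): the state, without advancing time (a new reading comes with each control period).
- grab_frame(name): name is "scene" or "top" or "wrist"; returns a dict with "image" (400x640x3 uint8, red, green, blue), "depth" (400x640 float32, mm along the optical axis (not along the pixel's ray), 0 where there is no reading), "fx", "fy", "cx", "cy" (pixels), "extrinsics" (4x4, takes a point from camera to world coordinates); the wrist camera has in their place "T_tool_cam" (4x4, takes a point from camera to tool coordinates, whose origin is the TCP and whose axes are the tool frame's). Camera axes: x right, y up, looking along -z (the intrinsics and any distortion apply to the point x, -y, -z); pixel columns grow to the right and rows downward; lengths in mm; the calibration is good to about 2 mm. A picture is of the moment at which its call begins: read the wrist's pose just before it.
- env.job_done(): hands the job in, once; it reports no verdict.
The state is a dict: "time_s": time; "qpos": joint angles; "qvel": joint speeds; "effort": joint torques, N m; "ee_pos": TCP position; "ee_rot": TCP orientation; "force": force on the tool from outside, world axes, zero at the start; "torque": the same for the moment, N m; "gripper_width": finger opening in mm.
Only numpy, scipy, OpenCV 4.12 (cv2) and the standard library are available. Lean on these libraries where they do the work, as an engineer would, in place of code of your own. Each camera call takes 0.05 s, during which the arm holds its last target.

### The job

Stand the larger amber bottle upright on the shaker between the sprung pad of the sliding jaw and the V-shaped back stop, and let go of it. Then wind the ratchet knob clockwise until the bottle is pinched between pad and back stop, and on to the second click after that, so that the pawl holds it snugly (about 5 to 10 N) when you let go of the knob; do not wind further, since over-tightening cracks the glass. Leave the small bottle, the beaker and the dish where they are.

Things in the scene. Friction and masses are not known exactly. Their poses are not given: they have to be found in the camera images.
- bottle_mid (a point): The larger amber glass bottle, about 180 to 290 g, 114 mm tall: body 56 mm in diameter up to 68 mm, shoulder to 80 mm, then a straight black cap 28 mm in diameter, 80 to 114 mm above its foot. This point is on its axis, 57 mm above its foot, z up. Grip the cap, 40 to 47 mm above this point. (The other amber bottle is smaller: 38 mm in diameter, 90 mm tall.)
- shaker: The shaker, fixed to the bench: white housing with an aluminium platform 150 mm (x) by 310 mm (y), its top 58 mm above the bench; origin at the centre of its underside. The clamp's line is x = 0: pad, bottle and back stop stand along it towards +y, the knob's axis at y = -100 mm.
- jaw: Sliding jaw on the platform. Origin on the platform's upper surface (58 mm above the bench) below the front face of its black rubber pad, pad not pushed in; +y is the closing direction, towards the back stop. The pad face is flat, 44 mm wide, 26 to 58 mm above the platform, and stands off the jaw on a spring of 1.0 N per mm, unloaded at rest, 19 mm of travel.
- seat (a point): Point on the platform's upper surface on the clamp's line, in the middle of the bottle's place. Just beyond it (+y) stands the V-shaped aluminium back stop, 60 mm high, set by hand and not reported: at the start the bottle has 10 to 34 mm of play between pad and stop. A bottle set down with its axis 32 to 33 mm ahead (+y) of the jaw's origin, on the line, always fits.
- knob_grip (a point): On the knob's vertical axis at gripping height, 100 mm above the bench. Black bar knob 50 mm long (point's x), 16 mm thick (y); its top is 12 mm above this point, the toothed steel wheel (77 mm across) 24 mm below. Clockwise from above (yaw falls) closes the jaw: one click per 0.314 rad (20 teeth), 5 mm of jaw per click. 3 to 8 clicks are needed.
- pawl_pin (a point): Pivot pin of the sprung steel pawl beside the wheel. At the start it holds the wheel on a tooth. Turned about 0.01 to 0.04 rad past a tooth the wheel is caught there when let go; short of that it springs back to the tooth before. No turning back, unless the pawl's tab is pushed away from the wheel: then the jaw springs right open.
- wheel (a point): Centre of the ratchet wheel, 71 mm above the bench, on the knob's axis. Torque that the knob takes while it is wound, jaw free: about 0.045 N m held 0.05 rad past a tooth, rising to 0.06 and dropping to 0 just before the next; plus 0.0159 N m for each N on the pad, pushing against the winding. Pushing the loose bottle along the platform takes about 0.5 to 1.5 N on the pad. The wheel stops after 3.0 rad in all.
- vial_bottle_mid (a point): Bystander: the smaller amber bottle, 38 mm in diameter, 90 mm tall; point on its axis half-way up.
- beaker: Bystander: glass beaker, 66 mm in diameter, 85 mm tall; origin at the centre of its underside.
- dish: Bystander: white porcelain dish, 90 mm in diameter, 35 mm tall; origin at the centre of its underside.

How it is judged:
By the outcome, as a careful person would: the job done as asked, in the order asked, and still so for the second after the job is handed in, with the robot touching nothing.
It also fails if it takes over 72 s, if anything falls off the work surface, if the arm or the gripper's body presses on something with over 40 N, if the wrist force passes 120 N, or if a joint passes its speed limit or range.

## Working session

There is one attempt and no reset: what is moved stays moved. The work goes in short steps, Python scripts to look and compute and a tool call to move; the robot and the scene stay as the last step left them, time stands still between calls to the robot, and variables do not carry over. Pictures are saved under pics/ and viewed, and the job is handed in when it is done.

Besides the shell and the picture viewer there is one more tool, called after "Request:" by a JSON object that holds its "api" and its "payload", one argument or row to a line. servo_tool: Moves the arm, as the interface text tells. Its arguments: {"type":"object","properties":{"motion":{"type":"array"},"newtons":{"type":"number"}},"required":["motion"]}

```bash
ls; mkdir -p pics; cat > h.py <<'E'
import numpy as np, cv2
from workcell import sensors, grab_frame, env
def save(n,name):
    f=grab_frame(n); cv2.imwrite(f'pics/{name}.png',f['image'][:,:,::-1]); 
    np.savez(f'pics/{name}.npz',**{k:v for k,v in f.items() if v is not None})
    return f
E
python3 - <<'E'
from h import *
print(sensors.state())
for n in('scene','top','wrist'):
    f=save(n,n+'0'); print(n,[ (k,v) for k,v in f.items() if k not in('image','depth')])
E
```

```text
pics
{'time_s': 0.0, 'qpos': array([ 6.81269851e+01,  1.83520842e+01,  8.97059112e+01, -1.67691910e-03,
        7.20442456e+01, -1.14593475e+00]), 'qvel': array([-0.04327705, -0.01112224,  0.07605312, -0.08022391, -0.03842054,
        0.04381052]), 'effort': array([-1.10834940e-04, -4.12464380e+01, -2.31976765e+01,  7.27130380e-02,
        4.57156124e-02, -1.68357469e-04]), 'ee_pos': array([203.33471217, 537.344776  , 232.1191674 ]), 'ee_rot': array([-1.79999549e+02,  1.02252525e-01,  6.92734386e+01]), 'force': array([0.12127649, 0.09232594, 0.35360762]), 'torque': array([-0.00756646,  0.00821704, -0.04801201]), 'gripper_width': 91.07723625924831}
scene [('fx', 416.30105929072664), ('fy', 416.30105929072664), ('cx', 311.9027724807875), ('cy', 208.2644178666414), ('extrinsics', array([[ 6.52052410e-01, -4.75709423e-01,  5.90362769e-01,
         1.11083275e+03],
       [ 7.58091500e-01,  4.20559330e-01, -4.98424645e-01,
        -4.62986083e+02],
       [-1.11772702e-02,  7.72547989e-01,  6.34857995e-01,
         6.86100178e+02],
       [ 0.00000000e+00,  0.00000000e+00,  0.00000000e+00
[... 275 characters left out ...]
687691e-03,  3.95566079e-03,
         3.43762752e+01],
       [ 3.50402260e-03,  7.53326893e-02,  9.97152299e-01,
         1.18467924e+03],
       [ 0.00000000e+00,  0.00000000e+00,  0.00000000e+00,
         1.00000000e+00]]))]
wrist [('fx', 276.4998946260302), ('fy', 276.4998946260302), ('cx', 318.60552244456596), ('cy', 195.064845546322), ('T_tool_cam', array([[ 9.99999912e-01, -3.83295454e-04, -1.69423860e-04,
         6.28546841e-02],
       [-4.12948410e-04, -9.70122446e-01, -2.42615476e-01,
        -6.72131357e+01],
       [-7.13684802e-05,  2.42615525e-01, -9.70122519e-01,
        -1.51146489e+02],
       [ 0.00000000e+00,  0.00000000e+00,  0.00000000e+00,
         1.00000000e+00]]))]
```

View pics/scene0.png

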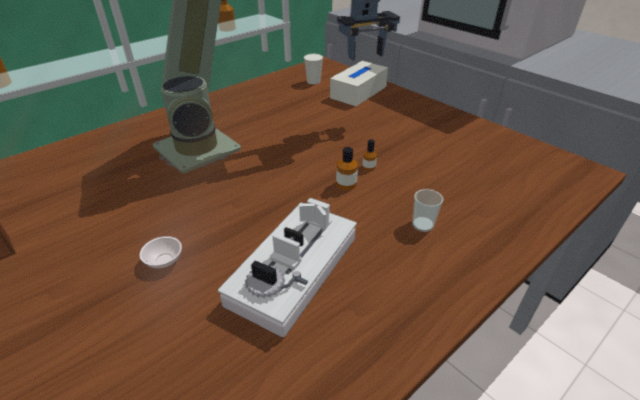

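View pics/top0.png

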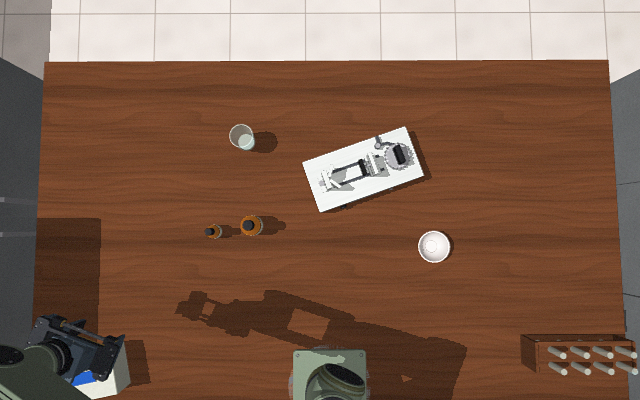

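View pics/wrist0.png

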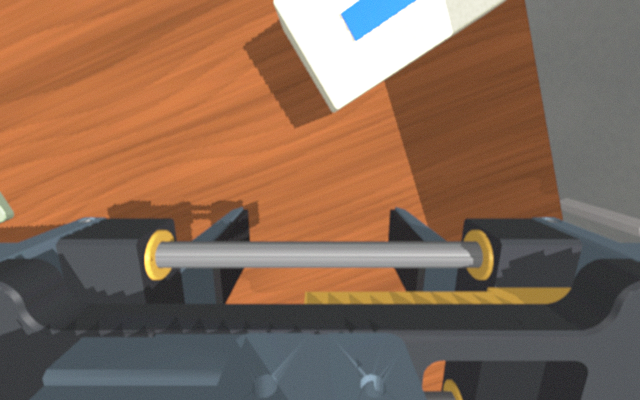

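The scene view shows the larger bottle at about (347,165) and the clamp at about (290,255). In the top view, bottle and shaker are at (251,225) and (363,168). I'll crop in to see detail.

```bash
python3 - <<'E'
import cv2
t=cv2.imread('pics/top0.png'); s=cv2.imread('pics/scene0.png')
cv2.imwrite('pics/topc.png',cv2.resize(t[110:225,290:440],None,fx=5,fy=5,interpolation=cv2.INTER_CUBIC))
cv2.imwrite('pics/topb.png',cv2.resize(t[200:250,195:295],None,fx=8,fy=8,interpolation=cv2.INTER_CUBIC))
cv2.imwrite('pics/scc.png',cv2.resize(s[190:330,215:365],None,fx=4,fy=4,interpolation=cv2.INTER_CUBIC))
E
```

```text
(no output)
```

View pics/topc.png

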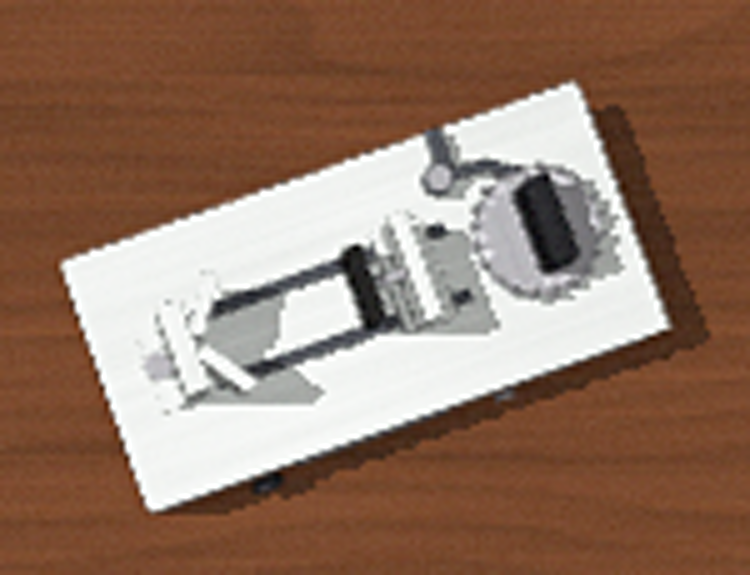

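View pics/topb.png

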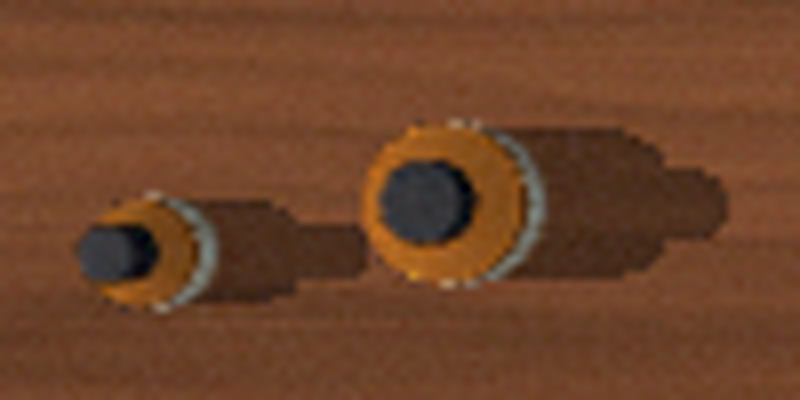

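View pics/scc.png

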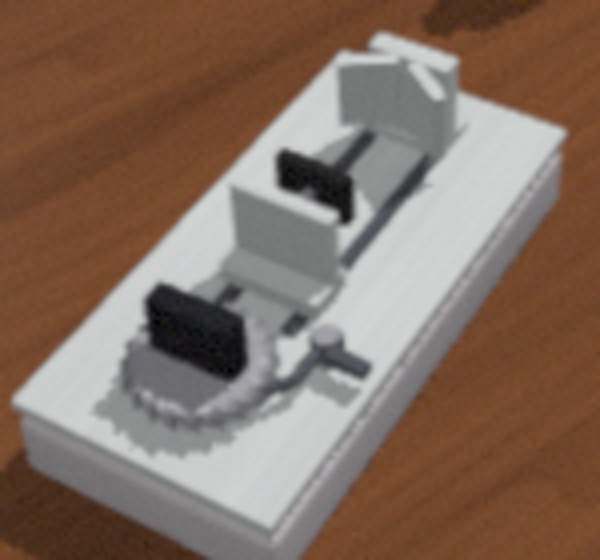

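```bash
cat >> h.py <<'E'
def ray(f,u,v):
    d=np.array([(u-f['cx'])/f['fx'],-(v-f['cy'])/f['fy'],-1.0]); E=np.array(f['extrinsics'])
    return E[:3,3],E[:3,:3]@d
def onz(f,u,v,z):
    o,d=ray(f,u,v); return o+d*(z-o[2])/d[2]
def proj(f,P):
    E=np.array(f['extrinsics']); p=E[:3,:3].T@(np.asarray(P,float)-E[:3,3]); p=p/-p[2]
    return np.array([f['cx']+f['fx']*p[0], f['cy']-f['fy']*p[1]])
E
python3 - <<'E'
from h import *
f=dict(np.load('pics/top0.npz')); s=dict(np.load('pics/scene0.npz'))
I=f['image'].astype(int)
c=lambda x,y,s,ox,oy:((x+.5)/s-.5+ox,(y+.5)/s-.5+oy)
# cap & bodies
def blob(m):
    n,l,st,ce=cv2.connectedComponentsWithStats(m.astype('uint8')); return [(st[i,4],ce[i]) for i in range(1,n) if st[i,4]>15]
dark=(I.max(2)<75)
for name,(u0,u1,v0,v1),z in(('cap',(235,268,212,240),114),('cap2',(200,225,220,240),90),('knob',(385,415,135,175),112),('pad',(355,370,155,180),116)):
    m=np.zeros_like(dark); m[v0:v1,u0:u1]=dark[v0:v1,u0:u1]
    for a,ce in blob(m): print(name,a,ce,onz(f,*ce,z).round(1))
    if name in('knob','pad'):
        n=cv2.minAreaRect(np.argwhere(m)[:,::-1].astype(np.float32)); b=cv2.boxPoints(n)
        print(n,[onz(f,*p,z).round(1) for p in b])
# platform
m=(I.min(2)>120).astype('uint8'); m[:, :290]=0; m[:,440:]=0; m[:110]=0; m[225:]=0
cs=max(cv2.findContours(m,cv2.RETR_EXTERNAL,cv2.CHAIN_APPROX_NONE)[0],key=cv2.contourArea)
r=cv2.minAreaRect(cs); print(r,[onz(f,*p,58).round(1) for p in cv2.boxPoints(r)], onz(f,*r[0],58).round(1))
for p in((62,262),(577,82),(670,327),(150,512)): print('corner',onz(f,*c(*p,5,290,110),58).round(1))
# depth check
print('depth cap',f['depth'][225,248], 'scene corner pts')
for p in((565,130),(15,405),(272,530),(340,52)): print(onz(s,*c(*p,4,215,190),58).round(1))
E
```

```text
cap 23 [263.7826087  218.69565217] [470.8 172.6 114. ]
cap 96 [248.22916667 224.63541667] [455.5 213.4 114. ]
cap 17 [238.47058824 230.        ] [441.6 239.  114. ]
cap 28 [263.89285714 231.39285714] [437.5 172.1 114. ]
cap2 60 [209.5 231.1] [438.9 321.3  90. ]
knob 27 [412.55555556 139.59259259] [ 680.5 -225.4  112. ]
knob 151 [398.98013245 154.38410596] [ 640.6 -188.1  112. ]
((406.0, 148.99998474121094), (21.928550720214844, 26.3994197845459), 64.79888153076172) [array([ 666.9, -162.9,  112. ]), array([ 697.2, -227.7,  112. ]), array([ 643.1, -251.5,  112. ]), array([ 613.1, -186.8,  112. ])]
pad 86 [362.61627907 167.55813953] [605.  -89.8 116. ]
((362.6284484863281, 167.73851013183594), (17.88033676147461, 6.2310261726379395), 61.69924545288086) [array([621.8, -71.5, 116. ]), array([629.6, -86.2, 116. ]), array([ 587.3, -108.1,  116. ]), array([579.5, -93.4, 116. ])]
((362.5734558105469, 168.57070922851562), (53.505577087402344, 111.0544662475586), 70.46334838867188) [array([630.4,  75.3,  58. ]), array([ 734.7, -220.8,   58. ]), array([ 590.9, -267.7,   58. ]), array([488.7,  26. ,  58. ])] [610.6 -96.4  58. ]
corner [630.2  73.3  58. ]
corner [ 731.2 -218.    58. ]
corner [ 591.5 -267.    58. ]
corner [489.7  24.8  58. ]
depth cap 1065.3516 scene corner pts
[630.9  72.8  58. ]
[ 597.2 -267.4   58. ]
[ 734.8 -217.7   58. ]
[490.8  21.9  58. ]
```

```bash
python3 - <<'E'
from h import *
w=dict(np.load('pics/wrist0.npz')); T=w['T_tool_cam']
for u,v in((240,225),(225,270),(245,215),(395,215),(410,240),(425,265),(318,255),(160,255),(485,255),(335,108),(318,30)):
    z=float(w['depth'][v,u]); p=np.array([(u-w['cx'])/w['fx']*z,-(v-w['cy'])/w['fy']*z,-z]); print(u,v,round(z),(T[:3,:3]@p+T[:3,3]).round(0))
E
```

```text
240 225 161 [-46. -11.   1.]
225 270 137 [-46.   2. -28.]
245 215 172 [-46. -13.  13.]
395 215 167 [ 46. -15.   8.]
410 240 138 [ 46. -12. -23.]
425 265 82 [ 32. -27. -76.]
318 255 80 [ -0. -31. -77.]
160 255 81 [-46. -30. -77.]
485 255 80 [ 48. -31. -78.]
335 108 293 [ 17. -86. 156.]
318 30 274 [  -1. -159.  154.]
```

The wrist camera sits in the gripper's mid-plane, so the grasp point appears at about (318,243). Next I go above the bottle and look with the wrist camera.

Request:
{"api": "servo_tool", "payload": {
  "motion": [25, -32, 0, 0, 0, 0.07, 66, 25, -32, 0, 0, 0, 0.07, 66, 25, -32, 0, 0, 0, 0.07, 66, 25, -32, 0, 0, 0, 0.07, 66, 25, -32, 0, 0, 0, 0.07, 66, 25, -32, 0, 0, 0, 0.07, 66, 25, -32, 0, 0, 0, 0.07, 66, 25, -32, 0, 0, 0, 0.07, 66, 25, -32, 0, 0, 0, 0.07, 66, 25, -32, 0, 0, 0, 0.07, 66],
  "newtons": 20
}}

```text
time_s: 0.98
ee_pos: [454.2, 215.9, 232.9]
ee_rot: [-180.0, -0.0, 109.6]
force: [0.2, 0.8, -0.4]
gripper_width: 60.2
```

Request:
{"api": "servo_tool", "payload": {
  "motion": [0, 0, 0, 0, 0, 0, 66, 0, 0, 0, 0, 0, 0, 66]
}}

```text
time_s: 1.15
ee_pos: [454.3, 216.2, 232.6]
ee_rot: [-180.0, -0.0, 109.1]
force: [-0.4, 0.4, -0.1]
gripper_width: 60.5
```

```bash
cat >> h.py <<'E'
from scipy.spatial.transform import Rotation as Ro
def wsave(name):
    st=sensors.state(); T=np.eye(4); T[:3,:3]=Ro.from_euler('xyz',st['ee_rot'],degrees=True).as_matrix(); T[:3,3]=st['ee_pos']
    f=grab_frame('wrist'); f['extrinsics']=T@f['T_tool_cam']; cv2.imwrite(f'pics/{name}.png',f['image'][:,:,::-1])
    np.savez(f'pics/{name}.npz',**f); print(round(st['time_s'],2),st['ee_pos'].round(2),st['ee_rot'].round(2),'F',st['force'].round(2),'T',st['torque'].round(3),'w',round(st['gripper_width'],1),'q6',round(st['qpos'][5],1)); return f
E
python3 - <<'E'
from h import *
f=wsave('w1')
I=f['image'].astype(int); dark=(I.max(2)<75).astype('uint8')
n,l,st,ce=cv2.connectedComponentsWithStats(dark)
for i in range(1,n):
    if st[i,4]>150: print(st[i],ce[i].round(1),onz(f,*ce[i],114).round(1))
E
```

```text
1.15 [454.35 216.18 232.63] [-1.7995e+02 -2.0000e-02  1.0909e+02] F [-0.38  0.39 -0.14] T [ 0.065  0.069 -0.013] w 60.5 q6 -85.0
[307 179  23  29 245] [315.3 192.2] [452.8 211.8 114. ]
[248 210  24  32 472] [262.6 229.2] [508.1 172.8 114. ]
[366 210  24  32 476] [374.6 229.5] [470.2 282.8 114. ]
[  0 212  28  31 747] [ 12.5 227.7] [591.3 -72.5 114. ]
[    0   220   640   180 33839] [240.1 304.8] [602.4 174.4 114. ]
[ 411  220  113   71 3885] [471.7 254.6] [462.8 391.  114. ]
[246 268  22  23 392] [255.5 277.7] [564.4 181.4 114. ]
[370 268  22  23 390] [381.6 277.7] [519.5 310.8 114. ]
[ 456  361   46   39 1033] [483.9 380.9] [607.7 480.2 114. ]
[ 537  361   51   39 1698] [562.6 380.4] [575.9 569.6 114. ]
```

View pics/w1.png

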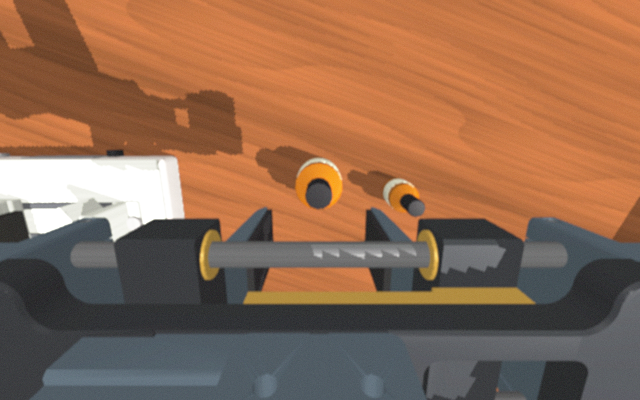

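```bash
python3 - <<'E'
from h import *
f=dict(np.load('pics/w1.npz'))
I=f['image']; cv2.imwrite('pics/w1c.png',cv2.resize(I[150:215,285:355,::-1],None,fx=8,fy=8,interpolation=cv2.INTER_CUBIC))
hsv=cv2.cvtColor(I,cv2.COLOR_RGB2HSV); m=((hsv[...,1]<110)&(hsv[...,2]<110)).astype('uint8'); m2=np.zeros_like(m); m2[170:215,295:345]=m[170:215,295:345]
c=max(cv2.findContours(m2,cv2.RETR_EXTERNAL,cv2.CHAIN_APPROX_NONE)[0],key=cv2.contourArea)
print(cv2.boundingRect(c),cv2.minEnclosingCircle(c))
for v in(192,193,194,195): print(onz(f,318.5,v,114).round(1))
E
```

```text
(306, 179, 25, 30) ((318.0, 193.5), 14.534542083740234)
[451.5 214.7 114. ]
[452.5 215.  114. ]
[453.5 215.4 114. ]
[454.5 215.7 114. ]
```

View pics/w1c.png

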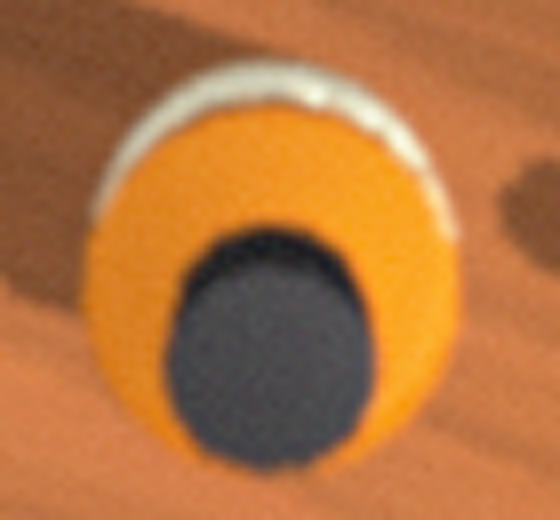

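The cap top is centred at about (318.7,195.6), which is (455,216). I descend and grip.

Request:
{"api": "servo_tool", "payload": {
  "motion": [0.7, -0.2, -33, 0, 0, 0, 66, 0, 0, -33, 0, 0, 0, 66, 0, 0, -33, 0, 0, 0, 66, 0, 0, -22, 0, 0, 0, 66, 0, 0, -10, 0, 0, 0, 66, 0, 0, 0, 0, 0, 0, 66, 0, 0, 0, 0, 0, 0, 66]
}}

```text
time_s: 1.78
ee_pos: [454.1, 218.7, 102.5]
ee_rot: [180.0, -0.0, 109.5]
force: [0.1, -0.1, -0.6]
gripper_width: 60.4
```

```bash
python3 - <<'E'
from h import *
f=wsave('w2')
E
```

```text
1.78 [454.14 218.67 102.46] [ 1.7998e+02 -2.0000e-02  1.0945e+02] F [ 0.1  -0.15 -0.58] T [ 0.091  0.019 -0.028] w 60.4 q6 -85.1
```

View pics/w2.png

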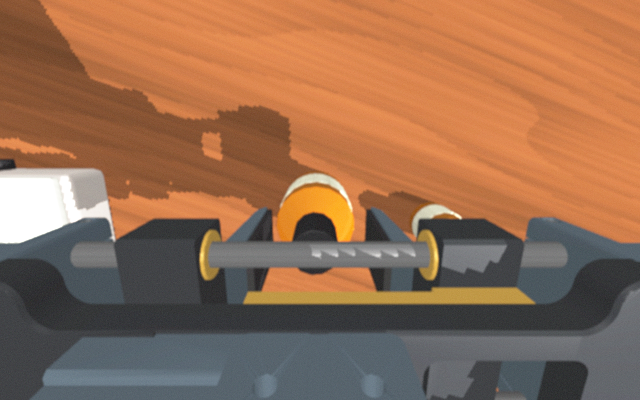

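Request:
{"api": "servo_tool", "payload": {
  "motion": [0.5, -1.5, -1, 0, 0, 0, 66, 0, 0, 0, 0, 0, 0, 20, 0, 0, 0, 0, 0, 0, 10, 0, 0, 0, 0, 0, 0, 10, 0, 0, 0, 0, 0, 0, 10, 0, 0, 0, 0, 0, 0, 10, 0, 0, 0, 0, 0, 0, 10],
  "newtons": 20
}}

```text
time_s: 2.42
ee_pos: [454.8, 216.1, 101.2]
ee_rot: [180.0, -0.0, 109.4]
force: [-0.4, -0.0, 2.1]
gripper_width: 27.6
```

Request:
{"api": "servo_tool", "payload": {
  "motion": [0, 0, 0, 0, 0, 0, 10, 0, 0, 20, 0, 0, 0, 10, 0, 0, 40, 0, 0, 0, 10, 0, 0, 40, 0, 0, 0, 10, 0, 0, 20, 0, 0, 0, 10, 0, 0, 0, 0, 0, 0, 10]
}}

```text
time_s: 2.92
ee_pos: [457.2, 217.1, 225.5]
ee_rot: [179.4, -0.0, 109.4]
force: [1.4, 0.9, -2.6]
gripper_width: 27.6
```

```bash
python3 - <<'E'
from h import *
f=wsave('w3'); save('scene','s3')
E
```

```text
2.92 [457.17 217.14 225.52] [ 1.7943e+02 -5.0000e-02  1.0938e+02] F [ 1.42  0.93 -2.63] T [ 0.073 -0.104 -0.017] w 27.6 q6 -85.3
```

View pics/w3.png

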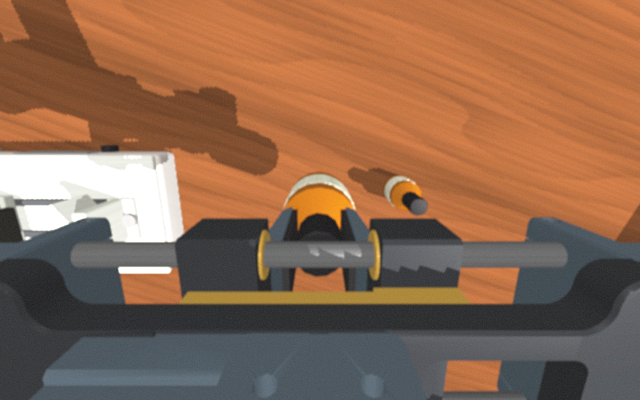

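View pics/s3.png

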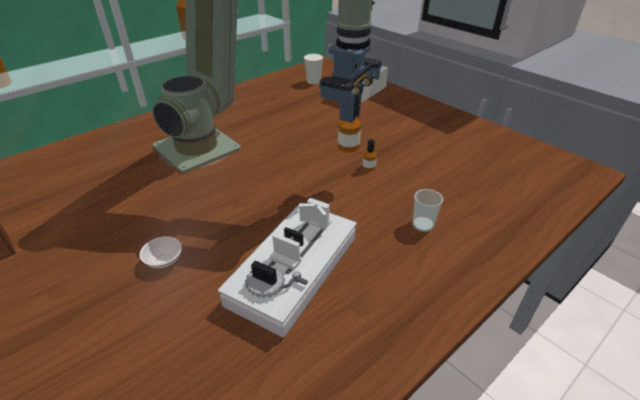

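The bottle is held (about 2.6 N) and hangs straight. Next I view the clamp from beside it with the bottle in hand.

Request:
{"api": "servo_tool", "payload": {
  "motion": [14, -18, 8, 0, 0, 0, 10, 23, -29, 8, 0, 0, 0, 10, 23, -29, 8, 0, 0, 0, 10, 23, -29, 8, 0, 0, 0, 10, 23, -29, 3, 0, 0, 0, 10, 23, -29, 0, 0, 0, 0, 10, 23, -29, 0, 0, 0, 0, 10, 23, -29, 0, 0, 0, 0, 10, 18, -19, 0, 0, 0, 0, 10, 9, -12, 0, 0, 0, 0, 10]
}}

```text
time_s: 3.85
ee_pos: [657.4, -38.8, 251.2]
ee_rot: [-179.7, -0.1, 109.2]
force: [0.2, 0.6, -2.7]
gripper_width: 27.7
```

Request:
{"api": "servo_tool", "payload": {
  "motion": [0, 0, 0, 0, 0, 0, 10, 0, 0, 0, 0, 0, 0, 10, 0, 0, 0, 0, 0, 0, 10]
}}

```text
time_s: 4.1
ee_pos: [655.5, -35.2, 253.5]
ee_rot: [-179.8, -0.2, 109.4]
force: [-0.7, 0.2, -3.7]
gripper_width: 27.9
```

```bash
python3 - <<'E'
from h import *
f=wsave('w4')
E
```

```text
4.1 [655.46 -35.24 253.54] [-1.7975e+02 -1.5000e-01  1.0939e+02] F [-0.75  0.22 -3.75] T [0.095 0.056 0.   ] w 27.9 q6 -113.5
```

View pics/w4.png

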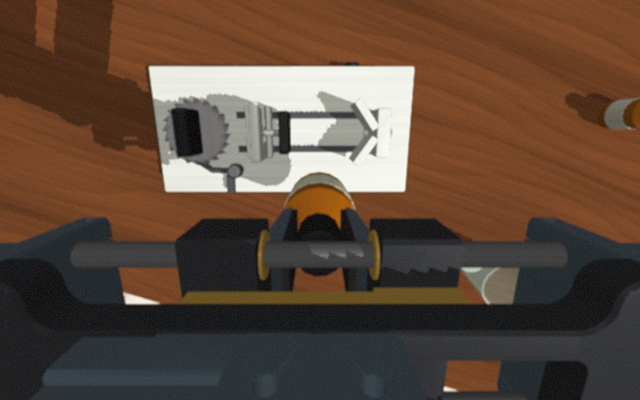

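The wrist view shows the whole clamp: knob at (187,132), pad at (285,132), V stop at (375,130) and platform corners at (150,66), (414,66), (407,192) and (166,191). I'll crop and measure it.

```bash
python3 - <<'E'
from h import *
f=dict(np.load('pics/w4.npz')); I=f['image']
cv2.imwrite('pics/w4c.png',cv2.resize(I[90:175,240:400,::-1],None,fx=5,fy=5,interpolation=cv2.INTER_CUBIC))
cv2.imwrite('pics/w4k.png',cv2.resize(I[85:195,150:255,::-1],None,fx=5,fy=5,interpolation=cv2.INTER_CUBIC))
m=(I.min(2)>150).astype('uint8'); m[200:]=0
c=max(cv2.findContours(cv2.morphologyEx(m,cv2.MORPH_CLOSE,np.ones((25,25))),cv2.RETR_EXTERNAL,cv2.CHAIN_APPROX_NONE)[0],key=cv2.contourArea)
a=cv2.approxPolyDP(cv2.convexHull(c),6,True)[:,0]; print(a)
for p in a: print(onz(f,*p,58).round(1))
E
```

```text
[[413  67]
 [403 191]
 [165 189]
 [150  66]]
[492.1  23.5  58. ]
[631.7  71.8  58. ]
[ 730.7 -217.7   58. ]
[ 592.5 -264.3   58. ]
```

View pics/w4c.png

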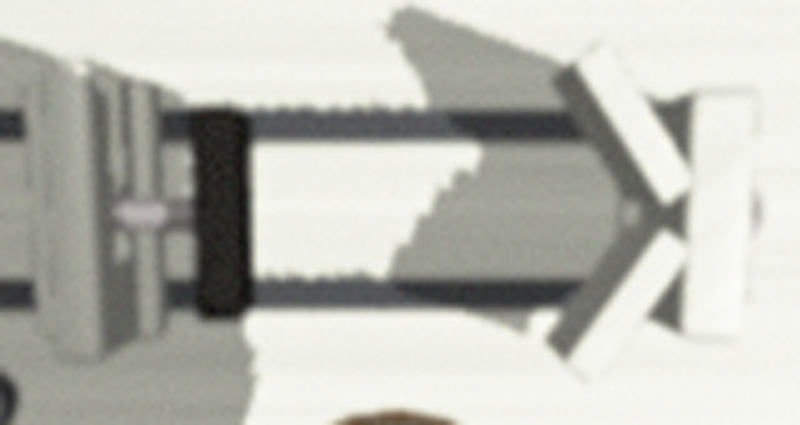

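View pics/w4k.png

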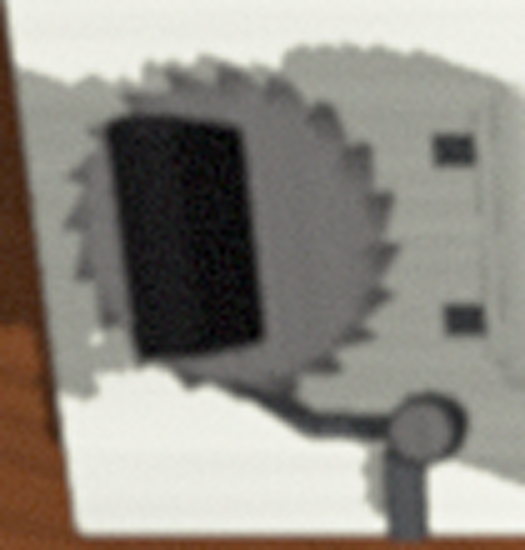

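```bash
cat >> h.py <<'E'
C=np.array([611.7,-97.0]); a=np.radians(19.07); UX=np.array([np.cos(a),np.sin(a)]); UY=np.array([-np.sin(a),np.cos(a)])
def sh(p): d=np.asarray(p)[:2]-C; return np.array([d@UX,d@UY]).round(1)
def wo(x,y): return (C+x*UX+y*UY).round(1)
E
python3 - <<'E'
from h import *
f=dict(np.load('pics/w4.npz')); t=dict(np.load('pics/top0.npz')); s=dict(np.load('pics/scene0.npz'))
k=lambda x,y,ox,oy:((x+.5)/5-.5+ox,(y+.5)/5-.5+oy)
for n,p,z in(('pad front bottom',(250,125),84),('pad fb',(250,300),84),('pad back top',(197,118),116),('pad bt',(200,310),116),('V tipL',(600,45),118),('V tipR',(590,375),118),('V join',(672,212),118),('back plate L',(690,215),118)):
    print(n,sh(onz(f,*k(*p,240,90),z)))
for n,p,z in(('knob LT',(107,125),112),('knob LB',(137,357),112),('RT',(240,128),112),('RT88',(240,128),88),('RB88',(262,335),88),('pin',(420,428),80)):
    print(n,sh(onz(f,*k(*p,150,85),z)))
print('top pad front bot',[sh(onz(t,*k(x,y,290,110),84)) for x,y in((342,250),(368,328))])
print('top pad back top',[sh(onz(t,*k(x,y,290,110),116)) for x,y in((362,245),(386,318))])
print('top knob', [sh(onz(t,*k(x,y,290,110),112)) for x,y in((545,172),(580,258))],[sh(onz(t,*k(x,y,290,110),88)) for x,y in((515,187),(548,275))])
print(wo(0,-100))
E
```

```text
pad front bottom [-18.6  11.3]
pad fb [20.  10.5]
pad back top [-18.5   3.8]
pad bt [19.6  3.4]
V tipL [-32.7  83.8]
V tipR [32.4 84.4]
V join [-0.8 99.7]
back plate L [ -0.2 103.4]
knob LT [ -21.6 -106. ]
knob LB [  25.2 -105.3]
RT [-21.2 -79.1]
RT88 [-22.5 -89.1]
RB88 [ 22.5 -88.5]
pin [ 44.9 -56.6]
top pad front bot [array([24.1,  8.4]), array([-21.1,   9.6])]
top pad back top [array([19.2,  2.4]), array([-21.9,   3.7])]
top knob [array([  24.2, -104.3]), array([ -25.6, -105.8])] [array([ 24.9, -92.2]), array([-26.7, -92.4])]
[ 644.4 -191.5]
```

Pad front is at shaker y≈10.3, with the V well beyond it (about 23 mm of play). I place the axis at shaker (0,44.5), which is world (597,-55).

Request:
{"api": "servo_tool", "payload": {
  "motion": [-20, -7, 0, 0, 0, 0, 10, -28, -9.7, 0, 0, 0, 0, 10, -10, -3, 0, 0, 0, 0, 10, 0, 0, 0, 0, 0, 0, 10, 0, 0, -25, 0, 0, 0, 10, 0, 0, -30, 0, 0, 0, 10, 0, 0, -20, 0, 0, 0, 10, 0, 0, 0, 0, 0, 0, 10, 0, 0, 0, 0, 0, 0, 10]
}}

```text
time_s: 4.9
ee_pos: [598.7, -54.8, 180.4]
ee_rot: [-179.9, -0.1, 109.4]
force: [-0.4, -1.3, -2.0]
gripper_width: 27.4
```

```bash
python3 - <<'E'
from h import *
f=wsave('w5'); g=save('scene','s5'); h=save('top','t5')
cv2.imwrite('pics/s5c.png',cv2.resize(g['image'][140:330,215:365,::-1],None,fx=3,fy=3,interpolation=cv2.INTER_CUBIC))
cv2.imwrite('pics/t5c.png',cv2.resize(h['image'][110:225,290:440,::-1],None,fx=4,fy=4,interpolation=cv2.INTER_CUBIC))
E
```

```text
4.9 [598.73 -54.8  180.4 ] [-1.7993e+02 -6.0000e-02  1.0942e+02] F [-0.45 -1.26 -1.96] T [ 0.08  -0.019  0.006] w 27.4 q6 -115.8
```

View pics/w5.png

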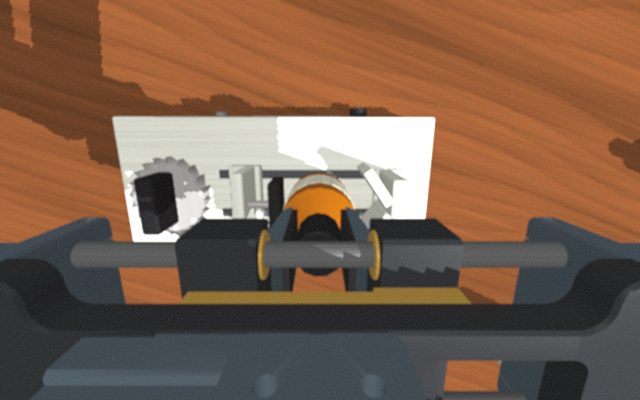

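View pics/s5c.png

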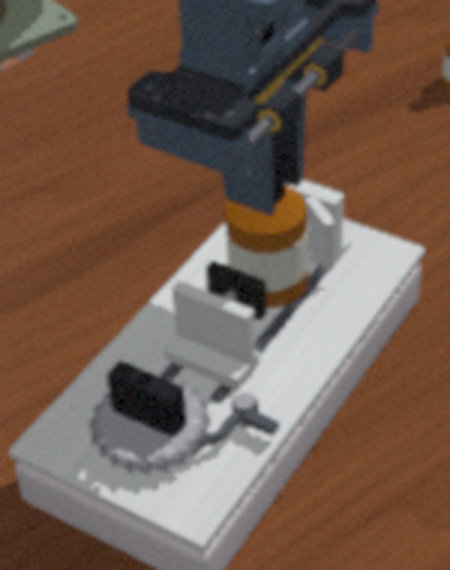

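View pics/t5c.png

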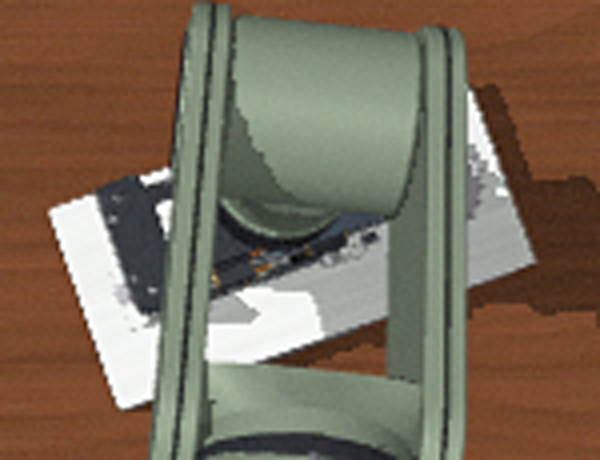

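The bottle hangs between pad and V with visible gaps on both sides. I lower it.

Request:
{"api": "servo_tool", "payload": {
  "motion": [-1, 0, -10, 0, 0, 0, 10, 0, 0, -6, 0, 0, 0, 10, 0, 0, -2, 0, 0, 0, 10, 0, 0, -1, 0, 0, 0, 10, 0, 0, 0, 0, 0, 0, 10]
}}

```text
time_s: 5.47
ee_pos: [597.6, -55.6, 161.6]
ee_rot: [-180.0, -0.0, 109.4]
force: [-0.4, -0.1, -2.7]
gripper_width: 27.5
```

Request:
{"api": "servo_tool", "payload": {
  "motion": [0, 0, -1, 0, 0, 0, 10, 0, 0, 0, 0, 0, 0, 10, 0, 0, 0, 0, 0, 0, 10]
}}

```text
time_s: 5.72
ee_pos: [597.9, -55.6, 161.1]
ee_rot: [180.0, 0.0, 109.4]
force: [0.4, -0.2, -3.5]
gripper_width: 27.4
```

Request:
{"api": "servo_tool", "payload": {
  "motion": [0, 0, -1, 0, 0, 0, 10, 0, 0, 0, 0, 0, 0, 10, 0, 0, 0, 0, 0, 0, 10]
}}

```text
time_s: 5.97
ee_pos: [597.7, -55.6, 160.0]
ee_rot: [-180.0, -0.0, 109.4]
force: [0.6, 0.2, -3.7]
gripper_width: 27.5
```

Request:
{"api": "servo_tool", "payload": {
  "motion": [0, 0, -0.7, 0, 0, 0, 10, 0, 0, 0, 0, 0, 0, 10, 0, 0, 0, 0, 0, 0, 10]
}}

```text
time_s: 6.22
ee_pos: [597.8, -55.6, 159.3]
ee_rot: [180.0, 0.0, 109.4]
force: [-1.2, 0.1, -2.1]
gripper_width: 27.3
```

Request:
{"api": "servo_tool", "payload": {
  "motion": [0, 0, -0.7, 0, 0, 0, 10, 0, 0, 0, 0, 0, 0, 10, 0, 0, 0, 0, 0, 0, 10]
}}

```text
time_s: 6.47
ee_pos: [598.0, -55.6, 159.2]
ee_rot: [179.9, 0.0, 109.4]
force: [-0.1, 0.3, 1.9]
gripper_width: 27.3
```

The foot is down: force went from about −3 to +1.9 N. I release and rise.

Request:
{"api": "servo_tool", "payload": {
  "motion": [0, 0, 0, 0, 0, 0, 45, 0, 0, 0, 0, 0, 0, 60, 0, 0, 0, 0, 0, 0, 60, 0, 0, 10, 0, 0, 0, 60, 0, 0, 30, 0, 0, 0, 60, 0, 0, 35, 0, 0, 0, 60, 0, 0, 25, 0, 0, 0, 60, 0, 0, 0, 0, 0, 0, 60]
}}

```text
time_s: 7.13
ee_pos: [600.6, -56.0, 265.7]
ee_rot: [179.4, 0.3, 109.4]
force: [0.7, 0.3, 0.5]
gripper_width: 54.7
```

```bash
python3 - <<'E'
from h import *
f=wsave('w6'); g=save('scene','s6')
cv2.imwrite('pics/s6c.png',cv2.resize(g['image'][140:330,215:365,::-1],None,fx=3,fy=3,interpolation=cv2.INTER_CUBIC))
E
```

```text
7.13 [600.57 -55.98 265.7 ] [179.35   0.31 109.38] F [0.68 0.27 0.51] T [ 0.07  -0.035  0.011] w 54.7 q6 -115.8
```

View pics/w6.png

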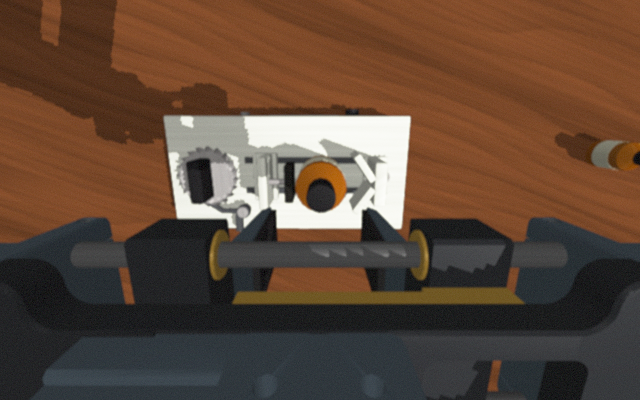

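View pics/s6c.png

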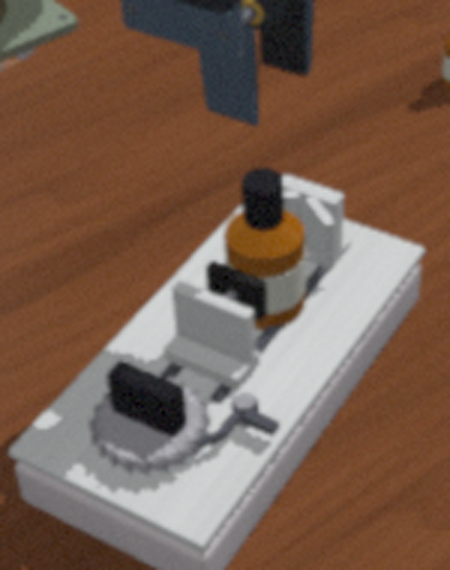

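The bottle stands upright on the line with the gripper clear. Now I go above the knob.

Request:
{"api": "servo_tool", "payload": {
  "motion": [9, -26, -4, 0, 0, 0, 50, 12, -35, -8, 0, 0, 0, 50, 12, -35, -8, 0, 0, 0, 50, 9, -27, -8, 0, 0, 0, 50, 4, -13, 0, 0, 0, 0, 50, 0, 0, 0, 0, 0, 0, 50, 0, 0, 0, 0, 0, 0, 50, 0, 0, 0, 0, 0, 0, 50]
}}

```text
time_s: 7.9
ee_pos: [643.4, -190.1, 230.7]
ee_rot: [-180.0, -0.1, 109.4]
force: [0.6, 0.1, -0.3]
gripper_width: 45.6
```

```bash
python3 - <<'E'
from h import *
f=wsave('w7'); I=f['image']
cv2.imwrite('pics/w7c.png',cv2.resize(I[150:240,270:370,::-1],None,fx=6,fy=6,interpolation=cv2.INTER_CUBIC))
E
```

```text
7.9 [ 643.35 -190.14  230.68] [-1.7999e+02 -8.0000e-02  1.0942e+02] F [ 0.63  0.14 -0.28] T [ 0.019  0.035 -0.046] w 45.6 q6 -126.9
```

View pics/w7.png

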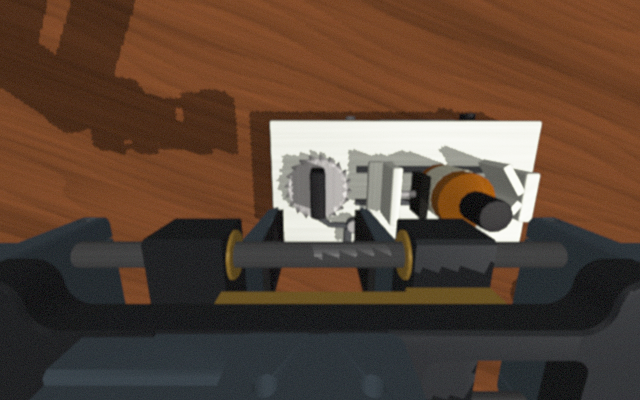

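View pics/w7c.png

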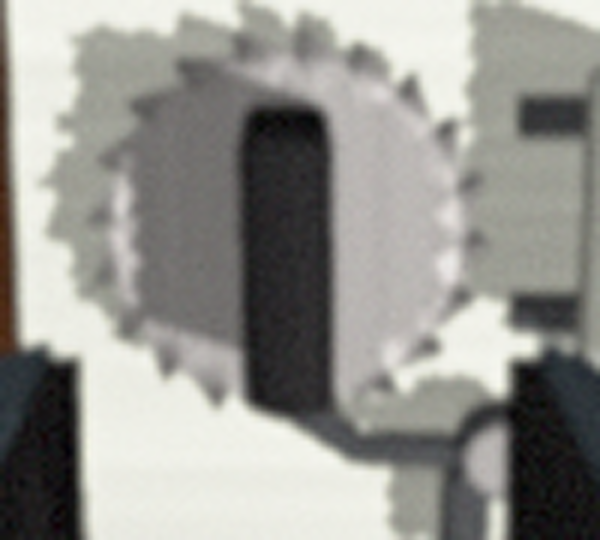

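```bash
python3 - <<'E'
from h import *
f=dict(np.load('pics/w7.npz')); I=f['image']
for v in(194,195,196): p=onz(f,317.6,v,112); print(p.round(1),sh(p))
m=(I.max(2)<70).astype('uint8'); 
for v in range(172,218,5):
    u=np.where(m[v,300:345])[0]+300; print(v,u.min(),u.max())
E
```

```text
[ 642.8 -191.7  112. ] [ -1.5 -99.7]
[ 643.8 -191.3  112. ] [ -0.5 -99.6]
[ 644.8 -191.   112. ] [  0.6 -99.6]
172 310 323
177 310 324
182 310 324
187 310 324
192 310 324
197 311 324
202 311 324
207 311 324
212 311 324
217 313 324
```

Request:
{"api": "servo_tool", "payload": {
  "motion": [0.9, -1.4, -20, 0, 0, 0, 40, 0, 0, -38, 0, 0, 0, 40, 0, 0, -38, 0, 0, 0, 40, 0, 0, -22, 0, 0, 0, 40, 0, 0, -9, 0, 0, 0, 40, 0, 0, -3, 0, 0, 0, 40, 0, 0, 0, 0, 0, 0, 40, 0, 0, 0, 0, 0, 0, 40]
}}

```text
time_s: 8.62
ee_pos: [646.0, -192.9, 102.9]
ee_rot: [179.8, 0.1, 109.4]
force: [0.2, -0.7, 0.8]
gripper_width: 36.6
```

```bash
cat >> h.py <<'E'
def avg(n=12):
    R=[];
    for i in range(n):
        s=sensors.state(); R.append(np.r_[s['force'],s['torque'],s['ee_pos'],s['ee_rot'][2],s['qpos'][5],s['gripper_width']]); grab_frame('wrist')
    R=np.array(R); m=R.mean(0); e=R.std(0)/np.sqrt(n)
    print('t',round(s['time_s'],2),'F',m[:3].round(2),'T',m[3:6].round(4),'+-',e[5].round(4),'pos',m[6:9].round(2),'yaw',m[9].round(3),'+-',e[9].round(3),'q6',m[10].round(2),'w',m[11].round(2))
    return m
E
python3 - <<'E'
from h import *
f=wsave('w8'); avg(12)
E
```

```text
8.62 [ 645.95 -192.89  102.86] [1.7982e+02 1.3000e-01 1.0942e+02] F [ 0.21 -0.66  0.75] T [0.079 0.002 0.029] w 36.6 q6 -127.0
t 9.22 F [-0.09 -0.11 -0.18] T [0.0582 0.008  0.0005] +- 0.008 pos [ 645.12 -193.14  101.63] yaw 109.377 +- 0.003 q6 -127.03 w 36.52
```

View pics/w8.png

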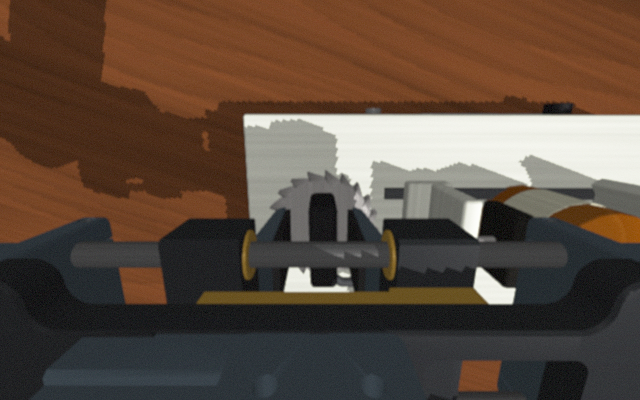

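Request:
{"api": "servo_tool", "payload": {
  "motion": [-0.6, 1.6, -1.5, 0, 0, 0, 40, 0, 0, 0, 0, 0, 0, 40, 0, 0, 0, 0, 0, 0, 20, 0, 0, 0, 0, 0, 0, 5, 0, 0, 0, 0, 0, 0, 5, 0, 0, 0, 0, 0, 0, 5, 0, 0, 0, 0, 0, 0, 5, 0, 0, 0, 0, 0, 0, 5],
  "newtons": 35
}}

```text
time_s: 9.93
ee_pos: [643.9, -191.1, 99.1]
ee_rot: [-180.0, -0.0, 109.4]
force: [-0.9, 1.8, -0.2]
gripper_width: 15.8
```

```bash
python3 - <<'E'
from h import *
avg(16)
E
```

```text
t 10.68 F [-0.71  2.74  1.23] T [0.5536 0.1143 0.0126] +- 0.0052 pos [ 643.94 -191.08   99.09] yaw 109.375 +- 0.0 q6 -126.92 w 15.85
```

Knob gripped at yaw 109.375 with near-zero torque. I wind the first click plus 0.05 rad.

Request:
{"api": "servo_tool", "payload": {
  "motion": [0, 0, 0, 0, 0, -0.09, 5, 0, 0, 0, 0, 0, -0.09, 5, 0, 0, 0, 0, 0, -0.09, 5, 0, 0, 0, 0, 0, -0.094, 5, 0, 0, 0, 0, 0, 0, 5, 0, 0, 0, 0, 0, 0, 5]
}}

```text
time_s: 11.23
ee_pos: [643.9, -190.9, 99.1]
ee_rot: [-180.0, -0.1, 88.7]
force: [-1.3, 3.3, 1.5]
gripper_width: 15.8
```

```bash
python3 - <<'E'
from h import *
avg(16)
E
```

```text
t 11.98 F [-1.39  4.93  1.95] T [0.9062 0.1929 0.0369] +- 0.0037 pos [ 643.91 -190.94   99.08] yaw 88.674 +- 0.001 q6 -106.22 w 15.83
```

Request:
{"api": "servo_tool", "payload": {
  "motion": [0, 0.8, 0, 0, 0, -0.0785, 5, 0, 0, 0, 0, 0, -0.0785, 5, 0, 0, 0, 0, 0, -0.0785, 5, 0, 0, 0, 0, 0, -0.0785, 5, 0, 0, 0, 0, 0, 0, 5, 0, 0, 0, 0, 0, 0, 5]
}}

```text
time_s: 12.53
ee_pos: [644.0, -190.8, 99.1]
ee_rot: [-180.0, 0.0, 70.7]
force: [-1.9, 3.0, 1.0]
gripper_width: 16.0
```

```bash
python3 - <<'E'
from h import *
avg(16)
E
```

```text
t 13.28 F [-1.86  2.94  1.69] T [0.5378 0.2894 0.0609] +- 0.0074 pos [ 643.95 -190.74   99.09] yaw 70.596 +- 0.015 q6 -88.07 w 15.86
```

Request:
{"api": "servo_tool", "payload": {
  "motion": [0.5, 0.6, 0, 0, 0, -0.0785, 5, 0, 0, 0, 0, 0, -0.0785, 5, 0, 0, 0, 0, 0, -0.0785, 5, 0, 0, 0, 0, 0, -0.0785, 5, 0, 0, 0, 0, 0, 0, 5, 0, 0, 0, 0, 0, 0, 5]
}}

```text
time_s: 13.83
ee_pos: [644.1, -190.6, 99.1]
ee_rot: [-180.0, 0.1, 52.7]
force: [-3.8, -0.2, 1.9]
gripper_width: 15.9
```

```bash
python3 - <<'E'
from h import *
avg(16); g=save('scene','s9'); cv2.imwrite('pics/s9c.png',cv2.resize(g['image'][140:330,215:365,::-1],None,fx=3,fy=3,interpolation=cv2.INTER_CUBIC))
E
```

```text
t 14.58 F [-4.35 -1.09  2.76] T [-0.2069  0.8245  0.0426] +- 0.0077 pos [ 644.08 -190.54   99.08] yaw 52.593 +- 0.008 q6 -69.99 w 15.79
```

View pics/s9c.png

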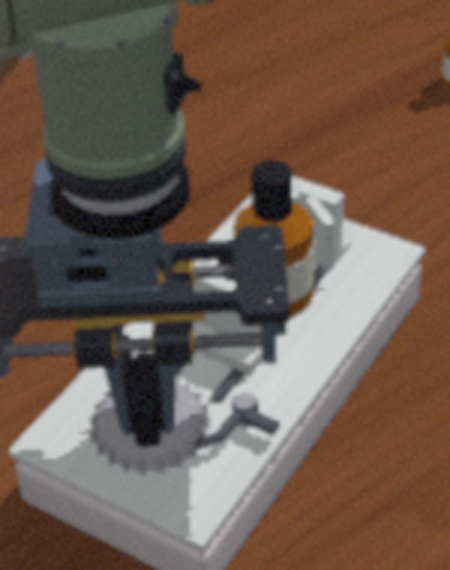

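Request:
{"api": "servo_tool", "payload": {
  "motion": [-1, 0, 0.4, 0, 0, -0.0785, 5, 0, 0, 0, 0, 0, -0.0785, 5, 0, 0, 0, 0, 0, -0.0785, 5, 0, 0, 0, 0, 0, -0.0785, 5, 0, 0, 0, 0, 0, 0, 5, 0, 0, 0, 0, 0, 0, 5]
}}

```text
time_s: 15.18
ee_pos: [644.1, -190.4, 99.1]
ee_rot: [179.9, -0.0, 34.7]
force: [-0.8, -1.9, -1.6]
gripper_width: 15.9
```

```bash
python3 - <<'E'
from h import *
avg(20)
E
```

```text
t 16.13 F [ 1.66 -3.69 -5.24] T [-0.7169 -0.256   0.0521] +- 0.0061 pos [ 644.07 -190.38   99.13] yaw 34.587 +- 0.008 q6 -52.02 w 15.81
```

Request:
{"api": "servo_tool", "payload": {
  "motion": [-0.2, -0.7, -0.3, 0, 0, -0.0785, 5, 0, 0, 0, 0, 0, -0.0785, 5, 0, 0, 0, 0, 0, -0.0785, 5, 0, 0, 0, 0, 0, -0.0785, 5, 0, 0, 0, 0, 0, 0, 5, 0, 0, 0, 0, 0, 0, 5]
}}

```text
time_s: 16.68
ee_pos: [644.2, -190.4, 99.1]
ee_rot: [180.0, -0.1, 16.7]
force: [4.2, -1.1, -6.9]
gripper_width: 16.4
```

```bash
python3 - <<'E'
from h import *
avg(24); save('wrist','w10')
for n in('top','scene'): g=save(n,n+'10')
cv2.imwrite('pics/s10c.png',cv2.resize(g['image'][140:330,215:365,::-1],None,fx=3,fy=3,interpolation=cv2.INTER_CUBIC))
E
```

```text
t 17.83 F [ 4.98 -1.71 -6.89] T [-0.4289 -0.7822  0.0643] +- 0.0045 pos [ 644.16 -190.39   99.15] yaw 16.651 +- 0.001 q6 -34.16 w 15.9
```

View pics/s10c.png

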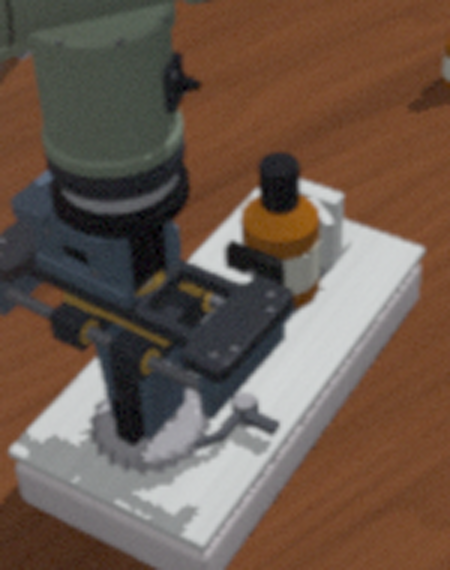

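View pics/w10.png

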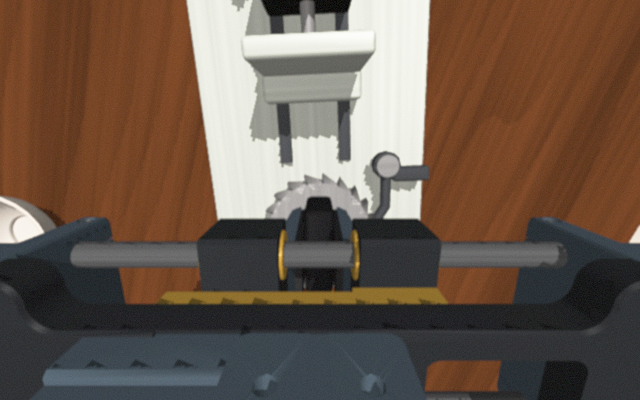

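View pics/top10.png

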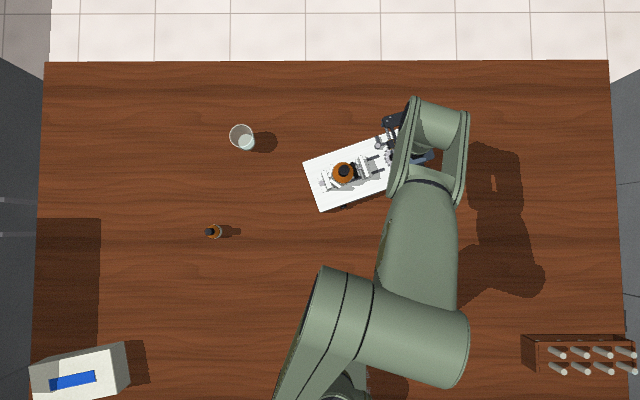

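Request:
{"api": "servo_tool", "payload": {
  "motion": [0.8, -0.2, -0.4, 0, 0, -0.0785, 5, 0, 0, 0, 0, 0, -0.0785, 5, 0, 0, 0, 0, 0, -0.0785, 5, 0, 0, 0, 0, 0, -0.0785, 5, 0, 0, 0, 0, 0, 0, 5, 0, 0, 0, 0, 0, 0, 5]
}}

```text
time_s: 18.53
ee_pos: [644.4, -190.4, 99.1]
ee_rot: [-180.0, -0.0, -1.3]
force: [2.2, -0.3, -3.8]
gripper_width: 15.6
```

```bash
python3 - <<'E'
from h import *
avg(24); save('wrist','w11')
for n in('top','scene'): g=save(n,n+'11')
A=[]
for i in(10,11):
    t=cv2.imread(f'pics/top{i}.png'); A.append(cv2.resize(t[140:215,300:400],None,fx=6,fy=6,interpolation=cv2.INTER_CUBIC))
cv2.imwrite('pics/cmp.png',cv2.resize(np.vstack(A),None,fx=.66,fy=.66))
E
```

```text
t 19.68 F [ 3.13  2.51 -1.04] T [ 0.3685 -0.5334  0.1571] +- 0.0058 pos [ 644.37 -190.43   99.11] yaw -1.401 +- 0.01 q6 -16.1 w 15.84
```

View pics/cmp.png

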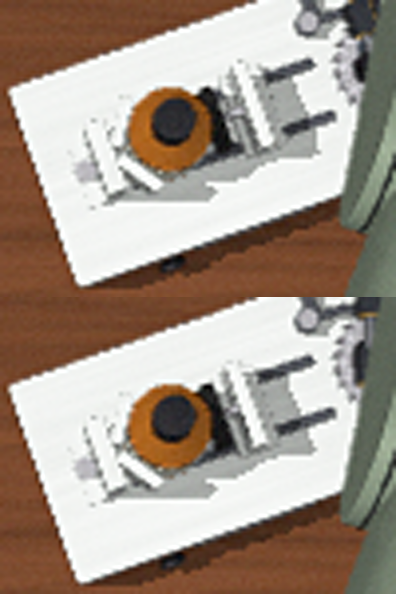

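View pics/w11.png

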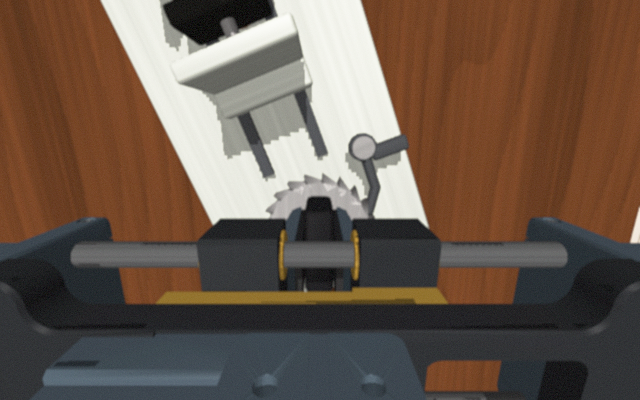

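Torque is 0.157 N m at 6 clicks + 0.05 rad, so about 7 N held, or roughly 6 N on the tooth. At click 5 it was 0.064, just touching. Click 6 is therefore the second after the pinch. I nudge slightly past to be sure the pawl catches, then ease back onto the tooth and check that the torque vanishes.

Request:
{"api": "servo_tool", "payload": {
  "motion": [0.3, 0.2, -0.1, 0, 0, -0.015, 5, 0, 0, 0, 0, 0, -0.015, 5, 0, 0, 0, 0, 0, 0, 5, 0, 0, 0, 0, 0, 0, 5, 0, 0, 0, 0, 0, 0.02, 5, 0, 0, 0, 0, 0, 0.02, 5, 0, 0, 0, 0, 0, 0.02, 5, 0, 0, 0, 0, 0, 0.015, 5, 0, 0, 0, 0, 0, 0, 5, 0, 0, 0, 0, 0, 0, 5]
}}

```text
time_s: 20.72
ee_pos: [644.4, -190.5, 99.1]
ee_rot: [-180.0, -0.0, 1.2]
force: [1.4, 5.6, 4.2]
gripper_width: 15.5
```

```bash
python3 - <<'E'
from h import *
avg(20)
E
```

```text
t 21.67 F [1.55 4.85 4.27] T [ 0.829  -0.2268  0.1549] +- 0.0063 pos [ 644.37 -190.46   99.07] yaw 1.203 +- 0.0 q6 -18.68 w 15.85
```

Request:
{"api": "servo_tool", "payload": {
  "motion": [0, 0.4, 0.2, 0, 0, 0.01, 5, 0, 0, 0, 0, 0, 0.01, 5, 0, 0, 0, 0, 0, 0, 5, 0, 0, 0, 0, 0, 0, 5]
}}

```text
time_s: 22.05
ee_pos: [644.4, -190.4, 99.1]
ee_rot: [180.0, -0.0, 2.3]
force: [1.1, 3.3, 4.4]
gripper_width: 16.0
```

```bash
python3 - <<'E'
from h import *
avg(20)
E
```

```text
t 23.0 F [0.95 3.38 5.12] T [ 0.5967 -0.104   0.0634] +- 0.0079 pos [ 644.37 -190.43   99.05] yaw 2.296 +- 0.001 q6 -19.73 w 15.84
```

Request:
{"api": "servo_tool", "payload": {
  "motion": [0, 0.3, -0.2, 0, 0, 0.007, 5, 0, 0, 0, 0, 0, 0, 5, 0, 0, 0, 0, 0, 0, 5]
}}

```text
time_s: 23.3
ee_pos: [644.4, -190.5, 99.0]
ee_rot: [180.0, -0.0, 2.7]
force: [0.3, 3.5, 5.7]
gripper_width: 15.8
```

```bash
python3 - <<'E'
from h import *
avg(20)
E
```

```text
t 24.25 F [0.48 2.69 5.86] T [ 0.4883 -0.0164 -0.0096] +- 0.0049 pos [ 644.38 -190.42   99.05] yaw 2.682 +- 0.0 q6 -20.09 w 15.84
```

The torque dropped to about zero (−0.01), so the pawl carries the load on tooth 6. I let go of the knob and rise.

Request:
{"api": "servo_tool", "payload": {
  "motion": [0, 0, 0, 0, 0, 0, 30, 0, 0, 0, 0, 0, 0, 40, 0, 0, 0, 0, 0, 0, 40, 0, 0, 10, 0, 0, 0, 40, 0, 0, 30, 0, 0, 0, 40, 0, 0, 38, 0, 0, 0, 40, 0, 0, 38, 0, 0, 0, 40, 0, 0, 15, 0, 0, 0, 40, 0, 0, 0, 0, 0, 0, 40]
}}

```text
time_s: 25.05
ee_pos: [646.5, -191.0, 236.0]
ee_rot: [179.8, -0.6, 2.7]
force: [0.4, 0.7, 0.6]
gripper_width: 36.5
```

```bash
python3 - <<'E'
from h import *
wsave('w12')
for n in('top','scene'): g=save(n,n+'12')
cv2.imwrite('pics/s12c.png',cv2.resize(g['image'][140:330,215:365,::-1],None,fx=3,fy=3,interpolation=cv2.INTER_CUBIC))
E
```

```text
25.05 [ 646.47 -190.99  235.95] [179.76  -0.56   2.69] F [0.4  0.69 0.58] T [-0.1    0.053  0.007] w 36.5 q6 -20.1
```

View pics/w12.png

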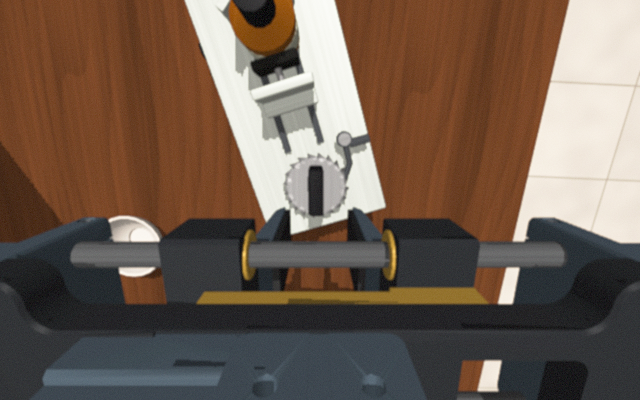

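View pics/s12c.png

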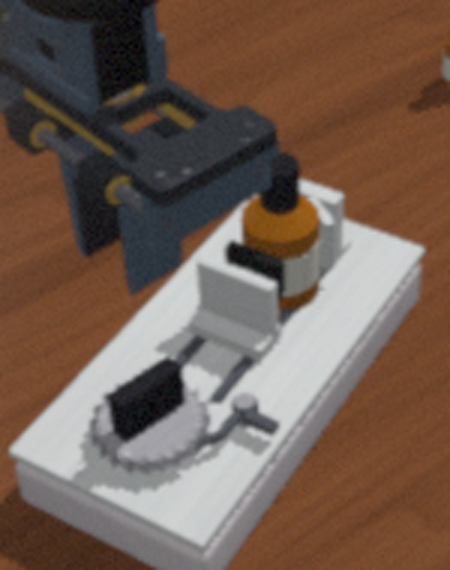

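The knob stayed put after release and everything is upright. A last check on the pad compression from above.

Request:
{"api": "servo_tool", "payload": {
  "motion": [-10, 15, 6, 0, 0, 0, 40, -20, 25, 6, 0, 0, 0, 40, -16, 20, 6, 0, 0, 0, 40, 0, 0, 0, 0, 0, 0, 40, 0, 0, 0, 0, 0, 0, 40, 0, 0, 0, 0, 0, 0, 40]
}}

```text
time_s: 25.7
ee_pos: [598.3, -130.3, 246.3]
ee_rot: [180.0, 0.1, 2.7]
force: [-0.5, 0.3, 0.3]
gripper_width: 36.6
```

```bash
python3 - <<'E'
from h import *
f=wsave('w13'); p=proj(f,[*wo(0,30),116]); print(p); u,v=map(int,p)
v0,u0=max(0,v-50),u-65; print(u0,v0)
cv2.imwrite('pics/w13c.png',cv2.resize(f['image'][v0:v+60,u0:u+65,::-1],None,fx=5,fy=5,interpolation=cv2.INTER_CUBIC))
E
```

```text
25.7 [ 598.29 -130.29  246.31] [1.8e+02 1.1e-01 2.7e+00] F [-0.49  0.34  0.33] T [ 0.013  0.029 -0.018] w 36.6 q6 -16.0
[324.63973804 132.47382048]
259 82
```

View pics/w13c.png

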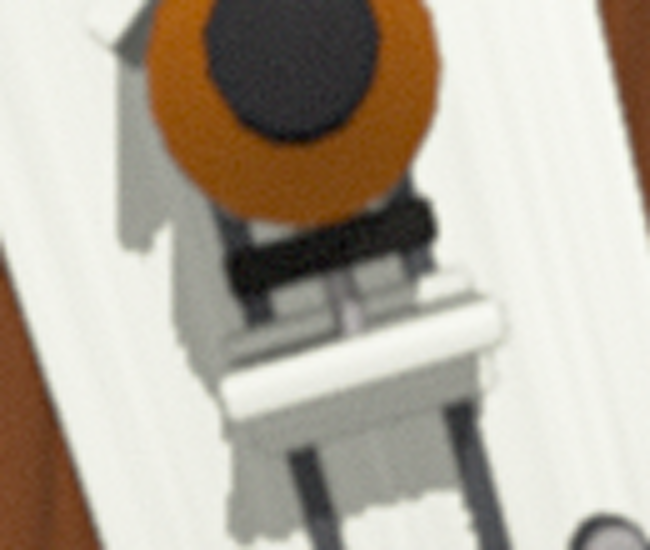

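```bash
python3 - <<'E'
from h import *
f=dict(np.load('pics/w13.npz')); I=f['image'].astype(np.float32)
for x in(-12,-8,4,8):
  print('x',x)
  for z,ys in((116,np.arange(18,44,1.0)),):
    row=[]
    for y in ys:
        u,v=proj(f,[*(C+x*UX+y*UY),z]); c=cv2.getRectSubPix(I,(1,1),(float(u),float(v)))[0,0]; row.append(f'{y:.0f}:{int(c[0])},{int(c[2])}')
    print(' '.join(row))
# bottle ellipse fit
hsv=cv2.cvtColor(f['image'],cv2.COLOR_RGB2HSV); m=((hsv[...,1]>150)&(hsv[...,2]>70)&(hsv[...,0]>8)&(hsv[...,0]<25)).astype('uint8'); m[:60]=0 
g=np.zeros_like(m); g[60:130,285:350]=m[60:130,285:350]
c=max(cv2.findContours(g,cv2.RETR_EXTERNAL,cv2.CHAIN_APPROX_NONE)[0],key=cv2.contourArea); x,y,w,h=cv2.boundingRect(c); print(x,y,w,h)
b=[p for p in c[:,0] if p[1]>90]; print(sorted([tuple(sh(onz(f,*p,126))) for p in b])[::6])
E
```

```text
x -12
18:155,148 19:147,139 20:134,126 21:131,126 22:146,139 23:155,146 24:151,145 25:143,136 26:115,111 27:68,65 28:32,31 29:26,18 30:27,21 31:19,18 32:22,19 33:24,23 34:30,25 35:47,44 36:94,90 37:140,131 38:148,140 39:145,132 40:134,100 41:120,56 42:124,23 43:124,14
x -8
18:155,147 19:146,139 20:136,130 21:137,130 22:148,139 23:158,147 24:156,148 25:146,140 26:119,114 27:74,70 28:33,31 29:14,13 30:23,16 31:24,19 32:20,11 33:27,25 34:23,22 35:51,50 36:99,91 37:126,111 38:135,103 39:124,59 40:126,33 41:121,9 42:122,14 43:122,9
x 4
18:144,137 19:133,128 20:120,114 21:122,116 22:129,123 23:135,130 24:141,134 25:132,126 26:104,101 27:67,65 28:36,33 29:31,28 30:28,26 31:23,23 32:24,22 33:28,24 34:26,21 35:48,20 36:83,11 37:109,12 38:121,15 39:124,21 40:122,17 41:120,16 42:120,17 43:124,24
x 8
18:154,146 19:144,138 20:134,127 21:138,130 22:150,142 23:153,145 24:154,146 25:149,141 26:123,115 27:75,68 28:40,38 29:36,33 30:34,31 31:36,28 32:29,24 33:28,28 34:23,14 35:34,21 36:71,38 37:105,39 38:123,31 39:124,19 40:125,18 41:122,7 42:127,20 43:123,20
288 65 58 62
[(np.float64(-24.3), np.float64(63.5)), (np.float64(-23.7), np.float64(65.2)), (np.float64(-23.3), np.float64(69.7)), (np.float64(-22.7), np.float64(71.4)), (np.float64(-21.4), np.float64(75.6)), (np.float64(-18.4), np.float64(47.7)), (np.float64(-14.0), np.float64(42.6)), (np.float64(-8.8), np.float64(40.1)), (np.float64(-3.6), np.float64(37.6)), (np.float64(1.9), np.float64(36.0)), (np.float64(8.1), np.float64(37.0)), (np.float64(13.6), np.float64(39.2)), (np.float64(18.7), np.float64(43.4)), (np.float64(22.8), np.float64(47.9)), (np.float64(26.0), np.float64(52.5)), (np.float64(27.4), np.float64(57.6))]
```

```bash
python3 - <<'E'
from h import *
s=sensors.state(); print(s['time_s'],s['force'].round(1),s['gripper_width'])
print(env.job_done())
E
```

```text
25.75 [ 0.9  0.1 -0. ] 36.44990882274196
the job is handed in; nothing more can be done
None
```

I put the larger amber bottle upright on the shaker between pad and V stop, let go of it, and wound the ratchet knob clockwise six clicks. I then let go of the knob and handed the job in at 25.8 s with the gripper clear of everything.

- **Pinch:** holding torque was about 0.04 to 0.06 N m through clicks 1 to 5 and 0.157 N m at click 6. I took the pinch to fall just before click 5, which makes click 6 the second after it. Click 5's reading (0.064 N m) could also be explained by pushing the loose bottle. If the pinch came just after click 5, a seventh click would have given about 11 N, so I stopped at 6.
- **Holding force:** the torque puts it at about 6 to 7 N. The last wrist picture, from the pad's shift against 30 mm of jaw travel, gives about 5.5 to 7 mm of pad compression, so about 5.5 to 7 N.
- **Pawl:** easing the knob back onto the tooth brought the torque to about zero, and the knob and jaw stayed put after release. The tooth sat about 0.02 rad short of six full clicks from where I gripped the knob; I put that down to my starting grip.
- **Other checks:** the last pictures show the bottle upright, with the pad against it. The small bottle, beaker and dish were not touched and looked unmoved by eye; I did not measure them again.

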